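Fetch the sanding block from behind the paint bottles

ROBOT

A 6-joint arm with a two-finger parallel gripper is mounted at the origin on the work surface. World frame = base frame: x ahead of the robot, y to its left, z up, the work surface at z = 0. Lengths are in m, angles in rad, forces in N, time in s.
With the tool pointing down it reaches from about 0.4 to 0.925 m from the base axis. Payload 3.4 kg.
Tool frame: the origin (TCP) lies on the centre line of the jaws, within the pads' length; the fingertips stand 11 mm ahead of it and the grasp point (between the pads) lies 8 mm behind it (tip_reach is the distance from the TCP to the fingertips, in m); z points along the fingers, y is the line along which they close (so a half turn about z gives the same grasp; the last joint's range is limited). The gripper opens to 85 mm and grips with 20 to 120 N. Pads are 22 mm wide; open, the fingers measure 114 mm over their backs; the gripper's body (76 mm by 85 mm) begins 54 mm behind the grasp point. The pads swing forward as they close: fully open they stand 13 mm farther back than shut.
Start: joints at [-1.315, 0.307, 1.506, -0, 1.328, -0.073], TCP at [0.186, -0.544, 0.242] pointing down, gripper open.
Joint ranges: [-3.12, 3.12], [-1.05, 2.28], [0.14, 2.33], [-1.42, 4.57], [0.1, 2.73], [-2.68, 2.68]. Speed limits (rad/s): [2.57, 2.57, 3.14, 3.14, 3.14, 3.14].

INTERFACE

Orientations are given as a unit quaternion [x, y, z, w].
In Python, from cell import read_state, get_image, sign_off, look_for, cut_out, tip_reach gives the robot as it stands. The module is installed in compiled form; this text tells all that it offers.
- The arm moves only by the tool play_rows, never from a script. Its argument "motion" is a list of rows, each a list of 7 numbers: the turn, a rotation vector about the tool's x, y, z in rad, then the shift along the tool's x, y, z in m, then the closure, from -1 (fully open) to 1 (shut). In form: [[ax, ay, az, tx, ty, tz, grip], ...]. A call has 1 to 20 rows; each row is the pose to reach, as a shift and turn from the pose commanded when the call began, along the tool's axes at that moment; what a row does not reach only later rows make up. A row lasts 1/12 s, in which the tool goes at most 41.7 mm and 7.16 degrees, less where a joint would pass 70% of its speed; a pose out of reach is approached as far as the arm can. A call with a gripper value outside its range is refused whole. The fingers move at their own pace and stop on an object; the grip force is fixed at half the most. Time passes only in rows, so rows that repeat a pose let the fingers close. It gives the time, the measured TCP pose, the force, the opening and the grip force at its end, in the units of the state.
- read_state(): the state, without advancing time (a new reading comes with each control period).
- get_image(name): name is "scene" or "top" or "wrist"; returns a dict with "pixels" (480x640x3 uint8, blue, green, red), "fx", "fy", "cx", "cy" (pixels), "dist_coeffs" ([k1, k2, p1, p2, k3] as OpenCV has them; the pictures are not rectified), "R" (3x3) and "t" (3): a world point X has camera coordinates R X + t. Camera axes: x right, y down, z forward; pixel columns grow to the right and rows downward; lengths in m; the calibration is good to about 2 mm. A picture is of the moment at which its call begins. There is no depth.
- sign_off(): hands the job in; it is judged then, once.
Trained networks look in a picture, given as the dict that the camera call returned (one of the last four; its "shot" number tells which), for a name from the list of things; names that differ only in an ending like _2 or _b are one class to them, and where a whole thing is asked for, a point or a joint stands for the part that bears it (a point fixed in the world has none). Each returns a list of dicts, best first, with "score" (0 to 1); they miss things now and then, are a little off and sometimes report something else, mostly with a low value. They report only what shows in the picture. A call takes as long as a camera call.
- look_for(picture, thing): "position" ([x, y, z] in m, in world coordinates, good to about 4 mm: the middle of the surface that is visible of it).
- cut_out(picture, thing): "mask" (480x640 bool, what is visible of it).
The state is a dict: "t": time; "q": joint angles; "joint_vel": joint speeds; "joint_efforts": joint torques, N m; "position": TCP position; "orientation": TCP orientation; "contact_force": force on the tool from outside, world axes, zero at the start; "moment": the same for the moment, N m; "grip_width": opening from 0.0 (shut) to 1.0 (fully open); "finger_force": force on a finger pad.
Only numpy, scipy, OpenCV 4.12 (cv2) and the standard library are available. Lean on these libraries where they do the work, as an engineer would, in place of code of your own. Each camera call takes 0.05 s, during which the arm holds its last target. There are 200 camera calls.

TASK

The sanding block lies in the wooden rack behind three paint bottles: first stand all three bottles in the grey side tray, leaving the block where it is meanwhile. Then lay the block, cork side down, lengthwise and centred on the blue mat on the white foam, and let go of it while the bottles still stand in the tray. Last, put the bottles back in the rack, each upright and centred on the square pad of its own colour; never knock a bottle over.

Things in the scene. Friction and masses are not known exactly. Their poses are not given: they have to be found in the camera images.
- bottle_red: red paint bottle, round and upright: straight red body 52 mm across up to 100 mm height with a white paper band low on it, then a shoulder and a white cap 31 mm across; 130 mm tall in all, about 0.22 kg. Origin: centre of its underside; z up; its yaw means nothing. It starts on one of the three pads, not always the one of its colour.
- bottle_yellow: yellow paint bottle, round and upright: straight yellow body 52 mm across up to 100 mm height with a white paper band low on it, then a shoulder and a white cap 31 mm across; 130 mm tall in all, about 0.22 kg. Origin: centre of its underside; z up; its yaw means nothing. It starts on one of the three pads, not always the one of its colour.
- bottle_green: green paint bottle, round and upright: straight green body 52 mm across up to 100 mm height with a white paper band low on it, then a shoulder and a white cap 31 mm across; 130 mm tall in all, about 0.22 kg. Origin: centre of its underside; z up; its yaw means nothing. It starts on one of the three pads, not always the one of its colour.
- pad_red: red square pad fixed on the rack, 62 by 62 mm, 3 mm thick, the place for one bottle; 12 mm in front of it (-x) a red marker strip, 22 by 62 mm, stays in sight when a bottle stands on the square. Origin: centre of the square at its underside, 12 mm above the table (a bottle's underside: 15 mm). +x: back of the rack. Three pads in a row along y, 70 mm apart, colours in any order.
- pad_yellow: yellow square pad fixed on the rack, 62 by 62 mm, 3 mm thick, the place for one bottle; 12 mm in front of it (-x) a yellow marker strip, 22 by 62 mm, stays in sight when a bottle stands on the square. Origin: centre of the square at its underside, 12 mm above the table (a bottle's underside: 15 mm). +x: back of the rack. Three pads in a row along y, 70 mm apart, colours in any order.
- pad_green: green square pad fixed on the rack, 62 by 62 mm, 3 mm thick, the place for one bottle; 12 mm in front of it (-x) a green marker strip, 22 by 62 mm, stays in sight when a bottle stands on the square. Origin: centre of the square at its underside, 12 mm above the table (a bottle's underside: 15 mm). +x: back of the rack. Three pads in a row along y, 70 mm apart, colours in any order.
- sanding_block: sanding block, a bar 180 mm long (its x), 36 mm wide (y), 40 mm high (z): dark wood above a 12 mm cork sole, about 0.18 kg. Origin: centre of its underside. It starts on the rack floor (12 mm above the table) along and about 12 mm behind the row of bottles, some 40 mm before the low rail at the back: no gripper gets at it while the tall bottles stand there.
- rack: fixed low rack of light wood that holds pads, bottles and block. Origin: at table level under the middle place of the row; +x to its back, y along the row. Floor 12 mm thick, 250 mm in y, from x = -68 to +125 mm; 10 mm thick walls at both ends (y) and at the back (x = 115 to 125 mm) rise to 47 mm above the table; the front is open.
- side_tray: fixed shallow grey tray, 280 mm (x) by 100 mm (y), walls 5 mm thick and 18 mm high, floor 5 mm thick; empty at the start. Origin: centre of its underside, at table level. Stands left or right of the rack. Room for the three bottles in a line along x, 80 mm apart.
- foam: fixed white block of carving foam, 240 mm (x) by 110 mm (y) by 50 mm high, with a blue mat 200 mm (x) by 60 mm (y), 2 mm thick, centred on its top (mat top 52 mm above the table). Origin: centre of its underside. Stands on the other side of the rack from the tray.

How it is judged:
On the way, in this order (a step that is already met when the one before it is completed fails the run):
1. all three bottles stand upright and released in the side tray, on its floor, the sanding block not yet moved (less than 30 mm) (x of bottle_red in the frame of side_tray between -0.115 and 0.115 m and y of bottle_red in the frame of side_tray between -0.03 and 0.03 m and z of each of bottle_red, bottle_yellow, bottle_green in the frame of side_tray below 0.012 m and angle between each of bottle_red, bottle_yellow, bottle_green's own z axis and vertical below 0.15 rad and linear speed of each of bottle_red, bottle_yellow, bottle_green below 0.03 m/s and contact force between each of bottle_red, bottle_yellow, bottle_green and the fingers below 0.1 N and x of bottle_yellow in the frame of side_tray between -0.115 and 0.115 m and y of bottle_yellow in the frame of side_tray between -0.03 and 0.03 m and x of bottle_green in the frame of side_tray between -0.115 and 0.115 m and y of bottle_green in the frame of side_tray between -0.03 and 0.03 m and distance of sanding_block from where it was at the start of the episode below 0.03 m), for 0.2 s.
2. the sanding block lies released on the blue mat, centred within 15 mm and lengthwise within 0.2 rad, cork down, while the three bottles still stand in the tray (horizontal distance between sanding_block and foam below 0.015 m and z of sanding_block in the frame of foam between 0.046 and 0.058 m and angle between sanding_block's own z axis and vertical below 0.1 rad and angle between the x axis of sanding_block and the x axis of foam, either way round below 0.2 rad and linear speed of each of sanding_block, bottle_red, bottle_yellow, bottle_green below 0.03 m/s and contact force between each of sanding_block, bottle_red, bottle_yellow, bottle_green and the fingers below 0.1 N and x of bottle_red in the frame of side_tray between -0.115 and 0.115 m and y of bottle_red in the frame of side_tray between -0.03 and 0.03 m and z of each of bottle_red, bottle_yellow, bottle_green in the frame of side_tray below 0.012 m and angle between each of bottle_red, bottle_yellow, bottle_green's own z axis and vertical below 0.15 rad and x of bottle_yellow in the frame of side_tray between -0.115 and 0.115 m and y of bottle_yellow in the frame of side_tray between -0.03 and 0.03 m and x of bottle_green in the frame of side_tray between -0.115 and 0.115 m and y of bottle_green in the frame of side_tray between -0.03 and 0.03 m), for 0.2 s.
At the end, for the whole second after the job is handed in: each bottle stands upright (within 0.1 rad) on the pad of its own colour, its centre within 12 mm of the centre of the pad's square; the sanding block lies cork down on the blue mat, centre within 15 mm, lengthwise within 0.2 rad; all released and at rest (horizontal distance between sanding_block and foam below 0.015 m and z of sanding_block in the frame of foam between 0.046 and 0.058 m and angle between each of sanding_block, bottle_red, bottle_yellow, bottle_green's own z axis and vertical below 0.1 rad and angle between the x axis of sanding_block and the x axis of foam, either way round below 0.2 rad and linear speed of each of sanding_block, bottle_red, bottle_yellow, bottle_green below 0.03 m/s and contact force between each of sanding_block, bottle_red, bottle_yellow, bottle_green and the fingers below 0.1 N and horizontal distance between bottle_red and pad_red below 0.012 m and z of bottle_red in the frame of pad_red below 0.008 m and horizontal distance between bottle_yellow and pad_yellow below 0.012 m and z of bottle_yellow in the frame of pad_yellow below 0.008 m and horizontal distance between bottle_green and pad_green below 0.012 m and z of bottle_green in the frame of pad_green below 0.008 m); the robot touches nothing.
It fails at once if a bottle is knocked over (leans more than 0.7 rad) (angle between any of bottle_red, bottle_yellow, bottle_green's own z axis and vertical above 0.7 rad).
It also fails if it takes over 141 s, if anything falls off the work surface, if the arm or the gripper's body presses on something with over 40 N, if the wrist force passes 120 N, or if a joint passes its speed limit or range.

## Working session

There is one attempt and no reset: what is moved stays moved. The work goes in short steps, Python scripts to look and compute and a tool call to move; the robot and the scene stay as the last step left them, time stands still between calls to the robot, and variables do not carry over. Pictures are saved under pics/ and viewed, at most 14 in all, crops included, and the job is handed in when it is done.

Besides the shell and the picture viewer there is one more tool, called after "Call:" as name(argument=value, ...) on one line, values as JSON. play_rows: Moves the arm, as the interface text tells. Its arguments: {"type":"object","properties":{"motion":{"type":"array"}},"required":["motion"]}

```bash
mkdir -p pics; cat > h.py <<'E'
import numpy as np, cv2
from cell import *
from scipy.spatial.transform import Rotation as Rn
def K(p): return np.array([[p['fx'],0,p['cx']],[0,p['fy'],p['cy']],[0,0,1.]]), np.array(p['dist_coeffs'],float)
def back(p,uv,z):
    k,d=K(p); n=cv2.undistortPoints(np.array([[uv]],float),k,d)[0,0]
    R=np.array(p['R']);c=-R.T@np.array(p['t']);r=R.T@np.array([n[0],n[1],1]); return c+r*(z-c[2])/r[2]
def proj(p,X):
    k,d=K(p); return cv2.projectPoints(np.array(X,float).reshape(-1,3),cv2.Rodrigues(np.array(p['R']))[0],np.array(p['t'],float),k,d)[0].reshape(-1,2)
NAMES=['bottle_red','bottle_yellow','bottle_green','pad_red','pad_yellow','pad_green','sanding_block','rack','side_tray','foam']
E
python3 - <<'E'
from h import *
print(read_state()); print(tip_reach)
for c in ['scene','top','wrist']:
    p=get_image(c); cv2.imwrite(f'pics/{c}0.png',p['pixels']); print(c,p['fx'],-np.array(p['R']).T@p['t'])
    if c!='wrist':
        for n in NAMES:
            print(n,[(np.round(r['position'],3),round(r['score'],2)) for r in look_for(p,n)[:3]])
E
```

```text
{'t': 0.0, 'q': array([-1.31552189e+00,  3.07563025e-01,  1.50765976e+00, -1.03765115e-05,
        1.32835317e+00, -7.34920015e-02]), 'joint_vel': array([0.00057839, 0.00098931, 0.00244206, 0.00115795, 0.00071375,
       0.00110768]), 'joint_efforts': array([-2.48444565e-03, -4.57553995e+01, -2.51914930e+01,  6.76333502e-05,
        1.32220192e-02,  2.58891941e-05]), 'position': array([ 0.18546616, -0.5435787 ,  0.24139184]), 'orientation': array([ 9.86518786e-01,  1.63645049e-01, -9.50227113e-05, -9.87099499e-04]), 'contact_force': array([-0.92461921, -1.03388292,  0.05076052]), 'moment': array([ 0.00745649,  0.00654791, -0.05227533]), 'finger_force': 0.0, 'grip_width': 1.0024921469374704}
0.011
scene 503.3033653715622 [0.7931369  0.62623448 0.89632514]
bottle_red [(array([0.604, 0.019, 0.118]), 0.7)]
bottle_yellow [(array([ 0.598, -0.054,  0.122]), 0.55), (array([0.468, 0.328, 0.049]), 0.23)]
bottle_green [(array([0.608, 0.092, 0.102]), 0.77)]
pad_red [(array([0.56 , 0.086, 0.012]), 0.59)]
pad_yellow [(array([ 0.534, -0.049,  0.019]), 0.34)]
pad_green [(array([ 0.536, -0.048,  0.01
[... 281 characters left out ...]
00194792  1.1128781 ]
bottle_red [(array([0.592, 0.009, 0.119]), 0.58)]
bottle_yellow [(array([ 0.578, -0.059,  0.115]), 0.61)]
bottle_green [(array([0.597, 0.076, 0.12 ]), 0.96)]
pad_red [(array([0.561, 0.076, 0.017]), 0.85), (array([0.447, 0.312, 0.054]), 0.69)]
pad_yellow [(array([0.553, 0.01 , 0.015]), 0.72)]
pad_green [(array([ 0.54 , -0.054,  0.014]), 0.92), (array([0.45 , 0.313, 0.052]), 0.69)]
sanding_block [(array([0.65 , 0.008, 0.051]), 0.68)]
rack [(array([ 0.662, -0.01 ,  0.018]), 0.89)]
side_tray [(array([ 0.447, -0.305,  0.005]), 0.96), (array([0.449, 0.313, 0.051]), 0.16)]
foam [(array([0.448, 0.31 , 0.052]), 0.75)]
wrist 362.0277867450485 [ 0.26130205 -0.51777681  0.37408599]
```

View pics/top0.png

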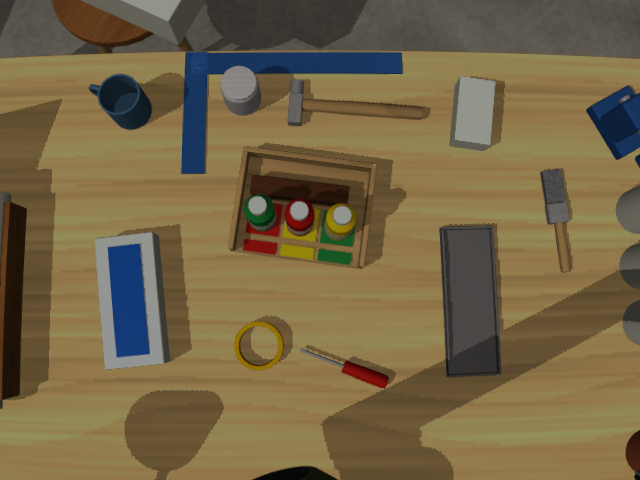

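View pics/scene0.png

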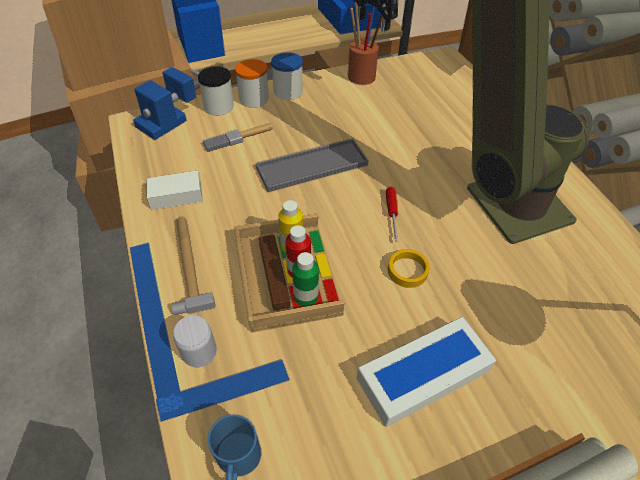

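The top view shows green at (258,210) on the red pad, red at (299,216) on the yellow pad, and yellow at (341,220) on the green pad. The block is behind them, the foam is at (130,300) and the tray at (470,300). The scene view agrees. Next I measure exactly.

```bash
cat > m.py <<'E'
from h import *
from scipy.optimize import least_squares
pt=get_image('top'); ps=get_image('scene')
def rect(p,m,z):
    c,_=cv2.findContours(m.astype(np.uint8),cv2.RETR_EXTERNAL,cv2.CHAIN_APPROX_NONE); c=max(c,key=cv2.contourArea)
    w=np.array([back(p,q[0],z)[:2] for q in c.astype(float)],np.float32)
    (x,y),s,_=r=cv2.minAreaRect(w); b=cv2.boxPoints(r); e=[b[1]-b[0],b[2]-b[1]]; L=max(e,key=np.linalg.norm)
    return np.round([x,y],4),np.round(sorted(s),3),round((np.degrees(np.arctan2(L[1],L[0]))+90)%180-90,1)
def hsv(p): return cv2.cvtColor(p['pixels'],cv2.COLOR_BGR2HSV)
def box(p,C,hw):
    m=np.zeros((480,640),bool); u,v=proj(p,C)[0]; m[max(0,int(v-hw)):int(v+hw),max(0,int(u-hw)):int(u+hw)]=1; return m
def tri(A,B):
    P=[];
    for p,uv in((pt,A),(ps,B)):
        k,d=K(p);P.append((np.c_[p['R'],p['t']],cv2.undistortPoints(np.array([[uv]],float),k,d).reshape(2,1)))
    X=cv2.triangulatePoints(P[0][0],P[1][0],P[0][1],P[1][1])[:,0];return X[:3]/X[3]
E
python3 - <<'E'
from m import *
for n,p,z in [('side_tray',pt,.018),('foam',pt,.05),('foam',ps,.05),('sanding_block',pt,.052)]:
    r=cut_out(p,n)[0]; print(n,round(r['score'],2),rect(p,r['mask'],z))
for p in (pt,ps):
    h=hsv(p); f=box(p,[.45,.32,.052],80)
    m=f&(h[...,0]>105)&(h[...,0]<130)&(h[...,1]>150); print('mat',rect(p,m,.052))
    print([np.round(r['position'],3) for r in look_for(p,'foam')[:1]])
# strips
h=hsv(pt);
for n,C,lo,hi in [('red',(.545,.077,.015),0,6),('yellow',(.54,.01,.015),20,35),('green',(.53,-.056,.015),45,80)]:
    H=h[...,0].astype(int); b=box(pt,C,22); b[:int(proj(pt,C)[0,1])-9]=0
    m=b&(H>=lo)&(H<=hi)&(h[...,1]>200); print(n,m.sum(),rect(pt,m,.015))
    
caps={}
for p in (pt,ps):
  for n in NAMES[:3]:
    r=cut_out(p,n)
    if not r: print(n,'none');continue
    m=r[0]['mask']; v,u=np.nonzero(m); h=hsv(p); 
    mm=m&(h[...,1]<60)&(h[...,2]>150); lab=cv2.connectedComponentsWithStats(mm.astype(np.uint8)); st=lab[2][1:]
    top=[i for i in range(len(st)) if st[i][4]>60]
    print(n,round(r[0]['score'],2),(u.min(),u.max(),v.min(),v.max()),[(st[i].tolist(),np.round(lab[3][i+1],1)) for i in top])
print(proj(pt,[.59,.01,.145]))
cv2.imwrite('pics/crop.png',np.hstack([cv2.resize(pt['pixels'][140:275,225:385],None,fx=2.5,fy=2.5,interpolation=cv2.INTER_CUBIC),cv2.resize(ps['pixels'][195:330,230:390],None,fx=2.5,fy=2.5,interpolation=cv2.INTER_CUBIC)]))
E
```

```text
side_tray 0.93 (array([ 0.4478, -0.309 ]), array([0.105, 0.278]), np.float32(1.8))
foam 0.86 (array([0.4518, 0.31  ]), array([0.122, 0.241]), np.float32(6.6))
foam 0.58 (array([0.4582, 0.3239]), array([0.122, 0.255]), np.float32(6.2))
sanding_block 0.64 (array([0.6469, 0.007 ]), array([0.043, 0.18 ]), np.float32(83.0))
mat (array([0.4508, 0.3163]), array([0.059, 0.198]), np.float32(6.3))
[array([0.45 , 0.313, 0.052])]
mat (array([0.4514, 0.3177]), array([0.059, 0.199]), np.float32(6.3))
[array([0.465, 0.33 , 0.055])]
red 359 (array([0.5513, 0.0814]), array([0.02 , 0.061]), np.float32(82.0))
yellow 373 (array([0.5413, 0.0121]), array([0.021, 0.061]), np.float32(82.1))
green 1 (array([ 0.5286, -0.0607]), array([0., 0.]), np.float32(0.0))
bottle_red 0.92 (np.int64(284), np.int64(315), np.int64(199), np.int64(236)) []
bottle_yellow none
bottle_green 0.97 (np.int64(244), np.int64(277), np.int64(193), np.int64(231)) []
bottle_red 0.71 (np.int64(286), np.int64(310), np.int64(226), np.int64(273)) [([290, 226, 15, 16, 165], array([298.2, 232.7]))]
bottle_yellow 0.64 (np.int64(277), np.int64(302), np.int64(200), np.int64(251)) [([283, 200, 15, 16, 158], array([290.5, 206.9]))]
bottle_green 0.58 (np.int64(292), np.int64(318), np.int64(252), np.int64(306)) [([297, 252, 17, 18, 200], array([305.7, 260. ]))]
[[296.97316358 213.27869743]]
```

View pics/crop.png

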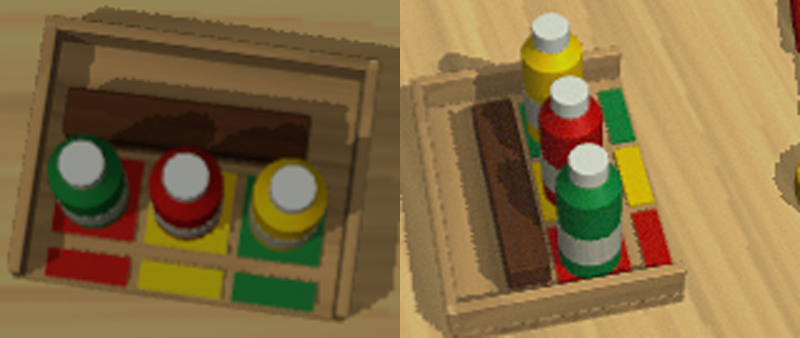

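The crop confirms the order: green on the red pad, red on yellow, yellow on green, with the block behind. Next come the caps, and a planning helper.

```bash
cat > g.py <<'E'
from h import *
def goals(*W):
    """W: (x,y,z,theta_x deg, speed rows optional) -> tool-frame rows from the measured pose"""
    s=read_state(); R0=Rn.from_quat(s['orientation']); p0=s['position']
    print('t %.2f'%s['t'],'pos',np.round(p0,4),'thx %.1f'%np.degrees(np.arctan2(*R0.as_matrix()[[1,0],0])),'grip %.3f'%s['grip_width'],'F',np.round(s['contact_force'],1))
    pp,Rp=p0,R0
    for x,y,z,th in W:
        a=np.radians(th); c,q=np.cos(a),np.sin(a)
        Rt=Rn.from_matrix(np.array([[c,q,0],[q,-c,0],[0,0,-1]]))
        d=np.linalg.norm(np.array([x,y,z])-pp)/.0417; r=np.degrees((Rp.inv()*Rt).magnitude())/7.16
        print('[',', '.join('%.4f'%v for v in np.r_[(R0.inv()*Rt).as_rotvec(),R0.inv().apply(np.array([x,y,z])-p0)]),'] rows %.1f'%max(d,r))
        pp,Rp=np.array([x,y,z]),Rt
E
python3 - <<'E'
from m import *
h=hsv(pt); hs=hsv(ps)
for n,c in zip(NAMES[:3],[(.595,.005,.145),(.585,-.065,.145),(.605,.074,.145)]):
    out=[]
    for p,hh in((pt,h),(ps,hs)):
        u=proj(p,c)[0]; m=box(p,c,14)&(hh[...,1]<60)&(hh[...,2]>125)
        cc,_=cv2.findContours(m.astype(np.uint8),0,1); cc=max(cc,key=cv2.contourArea); x,y,w,H=cv2.boundingRect(cc); mo=cv2.moments(cc); out.append((np.array([mo['m10'],mo['m01']])/mo['m00'],(x,y,w,H)))
    print(n,out[0],out[1][1],'top@.145',np.round(back(pt,out[0][0],.145),4))
    # scene: cap top ellipse width w, centre approx: model projection
    t=back(pt,out[0][0],.145); ring=lambda X,zz:np.array([[X[0]+.0155*np.cos(a),X[1]+.0155*np.sin(a),zz] for a in np.linspace(0,6.28,60)])
    B=proj(ps,np.vstack([ring(t,.145),ring(t,.125)])); print('  pred scene ring box',np.round([B[:,0].min(),B[:,1].min(),np.ptp(B[:,0]),np.ptp(B[:,1])],1))
H=h[...,0]; m=box(pt,(.53,-.059,.015),24)&(H>=60)&(H<=85)&(h[...,1]>150); m[:int(proj(pt,(.53,-.058,.015))[0,1])-8]=0
print('green',m.sum(),rect(pt,m,.015))
E
```

```text
bottle_red (array([298.83792049, 209.93348624]), (290, 202, 18, 17)) (290, 225, 16, 17) top@.145 [0.5956 0.0069 0.145 ]
  pred scene ring box [289.9 224.1  15.8  18.4]
bottle_yellow (array([341.80148148, 214.62074074]), (333, 206, 19, 18)) (283, 200, 15, 16) top@.145 [ 0.5875 -0.0641  0.145 ]
  pred scene ring box [282.7 199.1  15.2  17.5]
bottle_green (array([256.87900078, 204.95394223]), (249, 197, 17, 17)) (297, 252, 17, 18) top@.145 [0.6043 0.0764 0.145 ]
  pred scene ring box [297.2 250.9  16.4  19.3]
green 341 (array([ 0.5317, -0.0569]), array([0.02 , 0.059]), np.float32(81.6))
```

```bash
python3 -c "
from g import *
goals((.5875,-.0641,.22,82),(.5875,-.0641,.1,82))"
```

```text
t 1.95 pos [ 0.1856 -0.5442  0.2423] thx 18.8 grip 1.001 F [-0.1 -0.5  0.8]
[ -0.0000, -0.0000, -1.1023, 0.5354, -0.3246, 0.0223 ] rows 15.0
[ -0.0000, -0.0000, -1.1023, 0.5354, -0.3246, 0.1423 ] rows 2.9
```

Call:
play_rows(motion=[[0, 0, -1.1023, 0.5354, -0.3246, 0.0223, -1], [0, 0, -1.1023, 0.5354, -0.3246, 0.0223, -1], [0, 0, -1.1023, 0.5354, -0.3246, 0.0223, -1], [0, 0, -1.1023, 0.5354, -0.3246, 0.0223, -1], [0, 0, -1.1023, 0.5354, -0.3246, 0.0223, -1], [0, 0, -1.1023, 0.5354, -0.3246, 0.0223, -1], [0, 0, -1.1023, 0.5354, -0.3246, 0.0223, -1], [0, 0, -1.1023, 0.5354, -0.3246, 0.0223, -1], [0, 0, -1.1023, 0.5354, -0.3246, 0.0223, -1], [0, 0, -1.1023, 0.5354, -0.3246, 0.0223, -1], [0, 0, -1.1023, 0.5354, -0.3246, 0.0223, -1], [0, 0, -1.1023, 0.5354, -0.3246, 0.0223, -1], [0, 0, -1.1023, 0.5354, -0.3246, 0.0223, -1], [0, 0, -1.1023, 0.5354, -0.3246, 0.0223, -1], [0, 0, -1.1023, 0.5354, -0.3246, 0.0223, -1], [0, 0, -1.1023, 0.5354, -0.3246, 0.0223, -1], [0, 0, -1.1023, 0.5354, -0.3246, 0.0223, -1], [0, 0, -1.1023, 0.5354, -0.3246, 0.0223, -1], [0, 0, -1.1023, 0.5354, -0.3246, 0.0223, -1]])

```text
t: 3.53
position: [0.5866, -0.0649, 0.2199]
orientation: [0.755, 0.656, -0.001, -0.0]
contact_force: [-0.5, -0.5, -0.2]
grip_width: 1.0
finger_force: 0.0
```

```bash
python3 -c "
from g import *
goals((.5875,-.0641,.1,82))
p=get_image('wrist');cv2.imwrite('pics/w1.png',p['pixels'])
print(proj(p,[[.5875,-.0641,.145],[.5956,.0069,.145],[.5875,-.0641,.115]]))"
```

```text
t 3.53 pos [ 0.5866 -0.0649  0.2199] thx 82.0 grip 1.000 F [-0.5 -0.5 -0.2]
[ -0.0010, 0.0005, -0.0008, 0.0010, 0.0009, 0.1199 ] rows 2.9
[[323.92776191 257.6886985 ]
 [320.61116266 136.48481788]
 [323.81747182 242.02734513]]
```

View pics/w1.png

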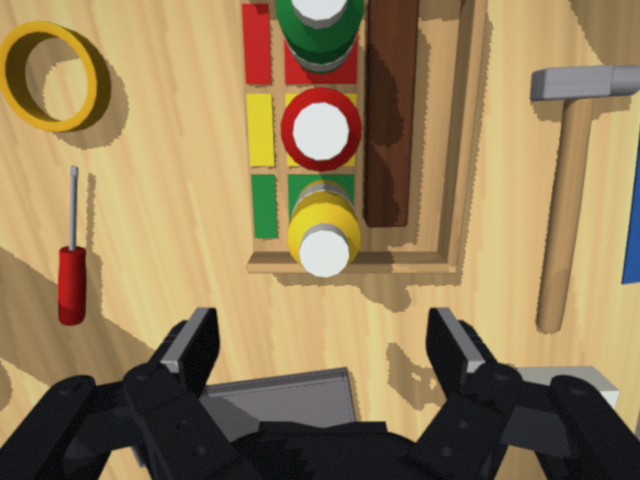

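The wrist picture shows the yellow cap at (324,251), red at (321,131), and clear finger space fore and aft. This agrees with my estimate to about 3 mm. I descend and grip.

Call:
play_rows(motion=[[0, 0, 0, 0.003, 0.001, 0.03, -1], [0, 0, 0, 0.003, 0.001, 0.06, -1], [0, 0, 0, 0.003, 0.001, 0.09, -1], [0, 0, 0, 0.003, 0.001, 0.11, -1], [0, 0, 0, 0.003, 0.001, 0.12, -1], [0, 0, 0, 0.003, 0.001, 0.12, -1], [0, 0, 0, 0.003, 0.001, 0.12, 1], [0, 0, 0, 0.003, 0.001, 0.12, 1], [0, 0, 0, 0.003, 0.001, 0.12, 1], [0, 0, 0, 0.003, 0.001, 0.12, 1], [0, 0, 0, 0.003, 0.001, 0.12, 1], [0, 0, 0, 0.003, 0.001, 0.12, 1], [0, 0, 0, 0.003, 0.001, 0.12, 1]])

```text
t: 4.67
position: [0.5901, -0.0616, 0.1024]
orientation: [0.755, 0.656, 0.001, 0.002]
contact_force: [-1.8, -0.5, 6.2]
grip_width: 0.589
finger_force: 61.8
```

```bash
python3 -c "
from g import *
goals((.587,-.064,.26,82),(.528,-.3045,.2,1.8),(.528,-.3045,.091,1.8))"
```

```text
t 4.67 pos [ 0.5901 -0.0616  0.1024] thx 82.0 grip 0.589 F [-1.8 -0.5  6.2]
[ 0.0037, 0.0004, 0.0002, -0.0029, -0.0022, -0.1576 ] rows 3.8
[ 0.0034, -0.0022, 1.3999, -0.2492, -0.0274, -0.0976 ] rows 11.2
[ 0.0034, -0.0022, 1.3999, -0.2492, -0.0278, 0.0114 ] rows 2.6
```

Call:
play_rows(motion=[[0, 0, 0, 0, 0, -0.02, 1], [0, 0, 0, 0, 0, -0.05, 1], [0, 0, 0, 0, 0, -0.09, 1], [0, 0, 0, 0, 0, -0.13, 1], [0, 0, 0, 0, 0, -0.157, 1], [0, 0, 0.11, -0.02, -0.002, -0.157, 1], [0, 0, 0.22, -0.04, -0.004, -0.155, 1], [0, 0, 0.34, -0.06, -0.006, -0.15, 1], [0, 0, 0.46, -0.08, -0.008, -0.145, 1], [0, 0, 0.58, -0.1, -0.01, -0.14, 1], [0, 0, 0.7, -0.12, -0.013, -0.135, 1], [0, 0, 0.82, -0.145, -0.016, -0.13, 1], [0, 0, 0.94, -0.17, -0.019, -0.12, 1], [0, 0, 1.06, -0.195, -0.022, -0.11, 1], [0, 0, 1.18, -0.22, -0.025, -0.105, 1], [0, 0, 1.3, -0.24, -0.027, -0.1, 1], [0, 0, 1.4, -0.249, -0.0274, -0.0976, 1], [0, 0, 1.4, -0.249, -0.0274, -0.0976, 1]])

```text
t: 6.17
position: [0.5264, -0.3063, 0.1975]
orientation: [1.0, 0.013, -0.0, 0.001]
contact_force: [0.8, -0.5, -1.7]
grip_width: 0.588
finger_force: 63.0
```

```bash
python3 -c "
from g import *
goals((.528,-.3045,.0935,1.8),(.528,-.3045,.26,1.8),(.597,.009,.22,82))"
```

```text
t 6.17 pos [ 0.5264 -0.3063  0.1975] thx 1.5 grip 0.588 F [ 0.8 -0.5 -1.7]
[ 0.0010, 0.0001, -0.0052, 0.0016, -0.0019, 0.1040 ] rows 2.5
[ 0.0010, 0.0001, -0.0052, 0.0016, -0.0017, -0.0625 ] rows 4.0
[ 0.0008, 0.0008, -1.4050, 0.0788, -0.3133, -0.0228 ] rows 11.2
```

Call:
play_rows(motion=[[0, 0, 0, 0.0016, -0.0019, 0.025, 1], [0, 0, 0, 0.0016, -0.0019, 0.05, 1], [0, 0, 0, 0.0016, -0.0019, 0.075, 1], [0, 0, 0, 0.0016, -0.0019, 0.09, 1], [0, 0, 0, 0.0016, -0.0019, 0.098, 1], [0, 0, 0, 0.0016, -0.0019, 0.102, 1], [0, 0, 0, 0.0016, -0.0019, 0.1045, 1], [0, 0, 0, 0.0016, -0.0019, 0.1045, 1], [0, 0, 0, 0.0016, -0.0019, 0.1045, 1]])

```text
t: 6.92
position: [0.5296, -0.3024, 0.0943]
orientation: [1.0, 0.016, 0.001, 0.001]
contact_force: [-0.7, 0.0, -0.7]
grip_width: 0.583
finger_force: 63.0
```

Call:
play_rows(motion=[[0, 0, 0, 0, 0, 0.001, 1], [0, 0, 0, 0, 0, 0.002, 1], [0, 0, 0, 0, 0, 0.002, 1]])

```text
t: 7.17
position: [0.5295, -0.3025, 0.0925]
orientation: [1.0, 0.016, 0.001, 0.001]
contact_force: [-0.1, 0.9, 3.7]
grip_width: 0.587
finger_force: 63.4
```

Call:
play_rows(motion=[[0, 0, 0, 0, 0, 0, 0], [0, 0, 0, 0, 0, 0, -1], [0, 0, 0, 0, 0, 0, -1], [0, 0, 0, 0, 0, 0, -1], [0, 0, 0, 0, 0, 0, -1], [0, 0, 0, 0, 0, -0.03, -1], [0, 0, 0, 0, 0, -0.07, -1], [0, 0, 0, 0, 0, -0.11, -1], [0, 0, 0, 0, 0, -0.15, -1]])

```text
t: 7.92
position: [0.5281, -0.3018, 0.242]
orientation: [1.0, 0.015, -0.001, -0.001]
contact_force: [1.3, -0.1, -0.2]
grip_width: 1.002
finger_force: 0.0
```

```bash
python3 -c "
from g import *
goals((.596,.009,.22,82),(.596,.009,.102,82))
p=get_image('top');
for n in ['bottle_yellow','bottle_red']: print(n,[np.round(r['position'],3) for r in look_for(p,n)[:1]])
"
```

```text
t 7.92 pos [ 0.5281 -0.3018  0.242 ] thx 1.8 grip 1.002 F [ 1.3 -0.1 -0.2]
[ -0.0019, 0.0005, -1.4002, 0.0775, -0.3085, 0.0223 ] rows 11.2
[ -0.0019, 0.0005, -1.4002, 0.0777, -0.3084, 0.1403 ] rows 2.8
bottle_yellow [array([ 0.517, -0.287,  0.104])]
bottle_red [array([0.589, 0.009, 0.117])]
```

Call:
play_rows(motion=[[0, 0, -1.4, 0.0775, -0.3085, 0.0223, -1], [0, 0, -1.4, 0.0775, -0.3085, 0.0223, -1], [0, 0, -1.4, 0.0775, -0.3085, 0.0223, -1], [0, 0, -1.4, 0.0775, -0.3085, 0.0223, -1], [0, 0, -1.4, 0.0775, -0.3085, 0.0223, -1], [0, 0, -1.4, 0.0775, -0.3085, 0.0223, -1], [0, 0, -1.4, 0.0775, -0.3085, 0.0223, -1], [0, 0, -1.4, 0.0775, -0.3085, 0.0223, -1], [0, 0, -1.4, 0.0775, -0.3085, 0.0223, -1], [0, 0, -1.4, 0.0775, -0.3085, 0.0223, -1], [0, 0, -1.4, 0.0775, -0.3085, 0.0223, -1], [0, 0, -1.4, 0.0775, -0.3085, 0.0223, -1], [0, 0, -1.4, 0.0775, -0.3085, 0.0223, -1], [0, 0, -1.4, 0.0775, -0.3085, 0.0223, -1]])

```text
t: 9.23
position: [0.5957, 0.0087, 0.2173]
orientation: [0.755, 0.656, -0.001, -0.001]
contact_force: [0.4, -0.6, -0.1]
grip_width: 1.0
finger_force: 0.0
```

```bash
python3 -c "
from g import *
goals((.596,.009,.102,82))
p=get_image('wrist')
for n in ['bottle_red']: print(n,[np.round(r['position'],3) for r in look_for(p,n)[:1]])
h=cv2.cvtColor(p['pixels'],40)
c=proj(p,[[.596,.009,.145]])[0];print(c)
m=np.zeros((480,640),bool);m[int(c[1])-35:int(c[1])+35,int(c[0])-35:int(c[0])+35]=1
m&=(h[...,1]<60)&(h[...,2]>150);v,u=np.nonzero(m);print(u.min(),u.max(),v.min(),v.max(),back(p,[u.mean(),v.mean()],.145))
"
```

```text
t 9.23 pos [0.5957 0.0087 0.2173] thx 81.9 grip 1.000 F [ 0.4 -0.6 -0.1]
[ -0.0028, 0.0002, -0.0011, 0.0003, 0.0006, 0.1153 ] rows 2.8
bottle_red [array([0.601, 0.017, 0.12 ])]
[323.40522792 260.26856582]
298 348 228 282 [0.59575859 0.01152095 0.145     ]
```

Call:
play_rows(motion=[[0, 0, 0, 0, 0, 0.03, -1], [0, 0, 0, 0, 0, 0.06, -1], [0, 0, 0, 0, 0, 0.09, -1], [0, 0, 0, 0, 0, 0.11, -1], [0, 0, 0, 0, 0, 0.115, -1], [0, 0, 0, 0, 0, 0.115, -1], [0, 0, 0, 0, 0, 0.115, 1], [0, 0, 0, 0, 0, 0.115, 1], [0, 0, 0, 0, 0, 0.115, 1], [0, 0, 0, 0, 0, 0.115, 1], [0, 0, 0, 0, 0, 0.115, 1], [0, 0, 0, 0, 0, 0.115, 1], [0, 0, 0, 0, 0, 0.115, 1]])

```text
t: 10.42
position: [0.5978, 0.0086, 0.1061]
orientation: [0.755, 0.656, 0.001, 0.001]
contact_force: [-1.2, -0.8, 5.3]
grip_width: 0.582
finger_force: 62.1
```

```bash
python3 -c "
from g import *
goals((.596,.009,.26,82),(.448,-.306,.26,1.8),(.448,-.306,.2,1.8))"
```

```text
t 10.42 pos [0.5978 0.0086 0.1061] thx 82.0 grip 0.582 F [-1.2 -0.8  5.3]
[ 0.0039, -0.0003, -0.0001, 0.0002, -0.0013, -0.1539 ] rows 3.7
[ 0.0030, -0.0030, 1.3997, -0.3324, -0.1040, -0.1544 ] rows 11.2
[ 0.0030, -0.0030, 1.3997, -0.3324, -0.1042, -0.0944 ] rows 1.4
```

Call:
play_rows(motion=[[0, 0, 0, 0, 0, -0.02, 1], [0, 0, 0, 0, 0, -0.05, 1], [0, 0, 0, 0, 0, -0.09, 1], [0, 0, 0, 0, 0, -0.13, 1], [0, 0, 0, 0, 0, -0.16, 1], [0, 0, 0.11, -0.026, -0.008, -0.16, 1], [0, 0, 0.22, -0.052, -0.016, -0.16, 1], [0, 0, 0.34, -0.08, -0.025, -0.16, 1], [0, 0, 0.46, -0.108, -0.034, -0.16, 1], [0, 0, 0.58, -0.136, -0.043, -0.16, 1], [0, 0, 0.7, -0.164, -0.052, -0.16, 1], [0, 0, 0.82, -0.193, -0.061, -0.16, 1], [0, 0, 0.94, -0.222, -0.07, -0.16, 1], [0, 0, 1.06, -0.252, -0.079, -0.16, 1], [0, 0, 1.18, -0.282, -0.088, -0.16, 1], [0, 0, 1.3, -0.312, -0.097, -0.16, 1], [0, 0, 1.4, -0.3324, -0.104, -0.155, 1], [0, 0, 1.4, -0.3324, -0.104, -0.155, 1], [0, 0, 1.4, -0.3324, -0.104, -0.155, 1]])

```text
t: 12.0
position: [0.4466, -0.3068, 0.2591]
orientation: [1.0, 0.015, 0.0, -0.0]
contact_force: [0.7, 0.3, -1.7]
grip_width: 0.58
finger_force: 63.1
```

```bash
python3 -c "
from g import *
goals((.448,-.306,.096,1.8))"
```

```text
t 12.00 pos [ 0.4466 -0.3068  0.2591] thx 1.7 grip 0.580 F [ 0.7  0.3 -1.7]
[ -0.0002, -0.0004, -0.0020, 0.0014, -0.0007, 0.1631 ] rows 3.9
```

Call:
play_rows(motion=[[0, 0, 0, 0, 0, 0.03, 1], [0, 0, 0, 0, 0, 0.065, 1], [0, 0, 0, 0, 0, 0.1, 1], [0, 0, 0, 0, 0, 0.13, 1], [0, 0, 0, 0, 0, 0.15, 1], [0, 0, 0, 0, 0, 0.158, 1], [0, 0, 0, 0, 0, 0.161, 1], [0, 0, 0, 0, 0, 0.163, 1], [0, 0, 0, 0, 0, 0.164, 1], [0, 0, 0, 0, 0, 0.165, 1], [0, 0, 0, 0, 0, 0.165, 1]])

```text
t: 12.92
position: [0.4485, -0.3061, 0.0962]
orientation: [1.0, 0.016, 0.002, 0.001]
contact_force: [-1.3, 2.6, 4.9]
grip_width: 0.585
finger_force: 63.7
```

Call:
play_rows(motion=[[0, 0, 0, 0, 0, 0, 0], [0, 0, 0, 0, 0, 0, -1], [0, 0, 0, 0, 0, 0, -1], [0, 0, 0, 0, 0, 0, -1], [0, 0, 0, 0, 0, 0, -1], [0, 0, 0, 0, 0, -0.03, -1], [0, 0, 0, 0, 0, -0.07, -1], [0, 0, 0, 0, 0, -0.11, -1], [0, 0, 0, 0, 0, -0.15, -1], [0, 0, 0, 0, 0, -0.15, -1]])

```text
t: 13.75
position: [0.4513, -0.3093, 0.2524]
orientation: [1.0, 0.016, 0.006, 0.005]
contact_force: [0.7, -1.3, 0.0]
grip_width: 1.001
finger_force: 0.0
```

```bash
python3 -c "
from g import *
goals((.605,.078,.22,82))
"
```

```text
t 13.75 pos [ 0.4513 -0.3093  0.2524] thx 1.8 grip 1.001 F [ 0.7 -1.3  0. ]
[ 0.0173, -0.0027, -1.4000, 0.1652, -0.3827, 0.0304 ] rows 11.2
```

Call:
play_rows(motion=[[0, 0, 0, 0, 0, 0, -1]])

```text
t: 13.83
position: [0.4489, -0.3074, 0.2469]
orientation: [1.0, 0.016, 0.003, 0.002]
contact_force: [0.1, -0.1, 0.1]
grip_width: 1.005
finger_force: 0.0
```

```bash
python3 -c "
from g import *
goals((.605,.078,.22,82))
print(read_state()['orientation'],read_state()['joint_vel'])
get_image('top')
goals((.605,.078,.22,82))
"
```

```text
t 13.83 pos [ 0.4489 -0.3074  0.2469] thx 1.8 grip 1.005 F [ 0.1 -0.1  0.1]
[ 0.0079, -0.0012, -1.4001, 0.1678, -0.3805, 0.0260 ] rows 11.2
[0.99987281 0.01551858 0.00279679 0.00238943] [ 0.00094333  0.04391756  0.08177206  0.00102199 -0.00999799  0.00125829]
t 13.88 pos [ 0.4475 -0.3063  0.2446] thx 1.8 grip 1.004 F [-0.8  1.5 -1.5]
[ 0.0024, -0.0003, -1.4001, 0.1693, -0.3793, 0.0243 ] rows 11.2
```

Call:
play_rows(motion=[[0, 0, -1.4, 0.169, -0.379, 0.0, -1], [0, 0, -1.4, 0.169, -0.379, 0.0, -1], [0, 0, -1.4, 0.169, -0.379, 0.0, -1], [0, 0, -1.4, 0.169, -0.379, 0.0, -1], [0, 0, -1.4, 0.169, -0.379, 0.0, -1], [0, 0, -1.4, 0.169, -0.379, 0.0, -1], [0, 0, -1.4, 0.169, -0.379, 0.0, -1], [0, 0, -1.4, 0.169, -0.379, 0.0, -1], [0, 0, -1.4, 0.169, -0.379, 0.0, -1], [0, 0, -1.4, 0.169, -0.379, 0.0, -1], [0, 0, -1.4, 0.169, -0.379, 0.0, -1], [0, 0, -1.4, 0.169, -0.379, 0.02, -1], [0, 0, -1.4, 0.169, -0.379, 0.024, -1], [0, 0, -1.4, 0.169, -0.379, 0.024, -1], [0, 0, -1.4, 0.169, -0.379, 0.024, -1]])

```text
t: 15.13
position: [0.6032, 0.0776, 0.2181]
orientation: [0.755, 0.655, -0.002, -0.001]
contact_force: [-0.4, -0.2, -0.4]
grip_width: 0.997
finger_force: 0.0
```

```bash
python3 -c "
from g import *
goals((.605,.078,.102,82))
"
```

```text
t 15.13 pos [0.6032 0.0776 0.2181] thx 81.9 grip 0.997 F [-0.4 -0.2 -0.4]
[ -0.0040, 0.0009, -0.0016, 0.0007, 0.0022, 0.1160 ] rows 2.8
```

Call:
play_rows(motion=[[0, 0, 0, 0, 0.001, 0.03, -1], [0, 0, 0, 0, 0.001, 0.06, -1], [0, 0, 0, 0, 0.001, 0.09, -1], [0, 0, 0, 0, 0.001, 0.11, -1], [0, 0, 0, 0, 0.001, 0.116, -1], [0, 0, 0, 0, 0.001, 0.116, -1], [0, 0, 0, 0, 0.001, 0.116, 1], [0, 0, 0, 0, 0.001, 0.116, 1], [0, 0, 0, 0, 0.001, 0.116, 1], [0, 0, 0, 0, 0.001, 0.116, 1], [0, 0, 0, 0, 0.001, 0.116, 1], [0, 0, 0, 0, 0.001, 0.116, 1], [0, 0, 0, 0, 0.001, 0.116, 1]])

```text
t: 16.22
position: [0.6067, 0.078, 0.1062]
orientation: [0.755, 0.656, 0.002, 0.001]
contact_force: [-1.8, 0.2, 6.3]
grip_width: 0.583
finger_force: 62.1
```

```bash
python3 -c "
from g import *
goals((.605,.078,.27,82),(.368,-.3085,.265,1.8))"
```

```text
t 16.22 pos [0.6067 0.078  0.1062] thx 82.0 grip 0.583 F [-1.8  0.2  6.3]
[ 0.0038, -0.0007, -0.0000, -0.0001, -0.0010, -0.1638 ] rows 3.9
[ 0.0027, -0.0032, 1.3997, -0.4159, -0.1819, -0.1598 ] rows 11.2
```

Call:
play_rows(motion=[[0, 0, 0, 0, 0, -0.02, 1], [0, 0, 0, 0, 0, -0.05, 1], [0, 0, 0, 0, 0, -0.09, 1], [0, 0, 0, 0, 0, -0.13, 1], [0, 0, 0, 0, 0, -0.16, 1], [0, 0, 0.11, -0.03, -0.013, -0.16, 1], [0, 0, 0.22, -0.06, -0.026, -0.16, 1], [0, 0, 0.34, -0.096, -0.042, -0.16, 1], [0, 0, 0.46, -0.132, -0.058, -0.16, 1], [0, 0, 0.58, -0.168, -0.074, -0.16, 1], [0, 0, 0.7, -0.204, -0.089, -0.16, 1], [0, 0, 0.82, -0.24, -0.105, -0.16, 1], [0, 0, 0.94, -0.276, -0.121, -0.16, 1], [0, 0, 1.06, -0.312, -0.137, -0.16, 1], [0, 0, 1.18, -0.348, -0.153, -0.16, 1], [0, 0, 1.3, -0.384, -0.168, -0.16, 1], [0, 0, 1.4, -0.416, -0.182, -0.16, 1], [0, 0, 1.4, -0.416, -0.182, -0.16, 1], [0, 0, 1.4, -0.416, -0.182, -0.16, 1], [0, 0, 1.4, -0.416, -0.182, -0.16, 1]])

```text
t: 17.88
position: [0.3671, -0.3083, 0.2641]
orientation: [1.0, 0.015, 0.0, -0.0]
contact_force: [-0.8, -0.1, -2.3]
grip_width: 0.581
finger_force: 63.4
```

```bash
python3 -c "
from g import *
goals((.368,-.3085,.096,1.8))"
```

```text
t 17.88 pos [ 0.3671 -0.3083  0.2641] thx 1.8 grip 0.581 F [-0.8 -0.1 -2.3]
[ -0.0005, -0.0007, -0.0006, 0.0007, 0.0003, 0.1681 ] rows 4.0
```

Call:
play_rows(motion=[[0, 0, 0, 0, 0, 0.03, 1], [0, 0, 0, 0, 0, 0.065, 1], [0, 0, 0, 0, 0, 0.1, 1], [0, 0, 0, 0, 0, 0.13, 1], [0, 0, 0, 0, 0, 0.15, 1], [0, 0, 0, 0, 0, 0.162, 1], [0, 0, 0, 0, 0, 0.166, 1], [0, 0, 0, 0, 0, 0.168, 1], [0, 0, 0, 0, 0, 0.169, 1], [0, 0, 0, 0, 0, 0.17, 1], [0, 0, 0, 0, 0, 0.17, 1]])

```text
t: 18.8
position: [0.3677, -0.3057, 0.0963]
orientation: [1.0, 0.017, 0.0, -0.001]
contact_force: [-2.8, 7.5, 17.7]
grip_width: 0.58
finger_force: 65.7
```

Call:
play_rows(motion=[[0, 0, 0, 0, 0, -0.0015, 1], [0, 0, 0, 0, 0, -0.0015, 0], [0, 0, 0, 0, 0, -0.0015, -1], [0, 0, 0, 0, 0, -0.0015, -1], [0, 0, 0, 0, 0, -0.0015, -1], [0, 0, 0, 0, 0, -0.0015, -1], [0, 0, 0, 0, 0, -0.03, -1], [0, 0, 0, 0, 0, -0.07, -1], [0, 0, 0, 0, 0, -0.11, -1], [0, 0, 0, 0, 0, -0.15, -1], [0, 0, 0, 0, 0, -0.15, -1], [0, 0, 0, 0, 0, -0.15, -1], [0, 0, 0, 0, 0, -0.15, -1]])

```text
t: 19.88
position: [0.3669, -0.3084, 0.2434]
orientation: [1.0, 0.015, -0.0, -0.0]
contact_force: [0.2, -0.3, -0.6]
grip_width: 0.998
finger_force: 0.0
```

```bash
python3 - <<'E'
from m import *
from g import goals
cv2.imwrite('pics/top1.png',pt['pixels'])
for p in (pt,ps):
    for n in NAMES[:7]:
        print(n,[(np.round(r['position'],3),round(r['score'],2)) for r in look_for(p,n)[:1]])
    r=cut_out(p,'sanding_block')[0]; print(r['score'],rect(p,r['mask'],.052))
h=hsv(pt);H=h[...,0]
for n,C,lo,hi in [('red',(.605,.074,.015),0,6),('yellow',(.595,.0045,.015),20,35),('green',(.585,-.0645,.015),50,90)]:
    b=box(pt,C,30); m=b&(H>=lo)&(H<=hi)&(h[...,1]>(200 if n!='green' else 150)); m=cv2.morphologyEx(m.astype(np.uint8),cv2.MORPH_OPEN,np.ones((3,3)))
    print(n,rect(pt,m,.015))
goals()
E
```

```text
bottle_red [(array([ 0.449, -0.292,  0.105]), 0.6)]
bottle_yellow [(array([ 0.526, -0.29 ,  0.108]), 0.66)]
bottle_green [(array([ 0.38 , -0.291,  0.104]), 0.73)]
pad_red [(array([0.594, 0.077, 0.014]), 0.64)]
pad_yellow [(array([0.584, 0.009, 0.014]), 0.74)]
pad_green [(array([ 0.576, -0.062,  0.016]), 0.72)]
sanding_block [(array([0.648, 0.01 , 0.053]), 0.58)]
0.96 (array([0.6473, 0.0068]), array([0.044, 0.18 ]), np.float32(82.7))
bottle_red [(array([ 0.454, -0.287,  0.081]), 0.83)]
bottle_yellow [(array([ 0.537, -0.284,  0.084]), 0.74)]
bottle_green [(array([ 0.378, -0.292,  0.081]), 0.71)]
pad_red [(array([0.594, 0.074, 0.014]), 0.84)]
pad_yellow [(array([0.584, 0.009, 0.012]), 0.87)]
pad_green [(array([ 0.575, -0.055,  0.017]), 0.74)]
sanding_block [(array([0.652, 0.024, 0.048]), 0.61)]
0.82 (array([0.6555, 0.0177]), array([0.039, 0.197]), np.float32(83.0))
red (array([0.6048, 0.0738]), array([0.061, 0.061]), np.float32(81.9))
yellow (array([0.5949, 0.0044]), array([0.062, 0.062]), np.float32(-8.4))
green (array([ 0.5851, -0.0645]), array([0.06, 0.06]), np.float32(-7.9))
t 20.78 pos [ 0.3673 -0.3087  0.2439] thx 1.8 grip 1.001 F [0.6 0.3 0.7]
```

View pics/top1.png

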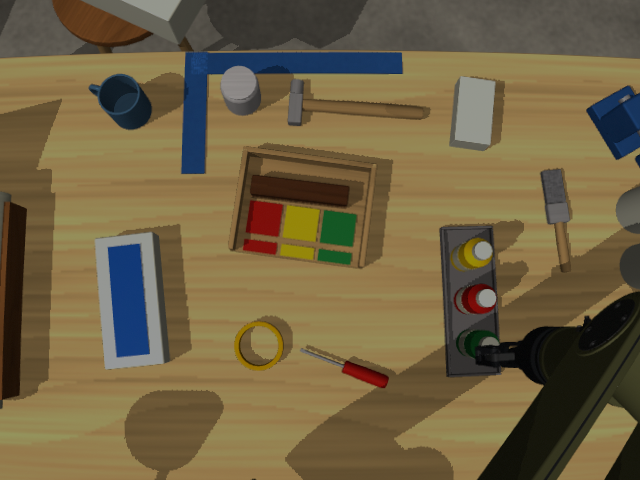

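All three bottles stand in the tray (caps near (483,252), (486,298) and (480,345)). The pads are free, and the block is at (300,191). I go over the block now.

```bash
python3 -c "
from g import *
goals((.651,.006,.25,82.5))"
```

```text
t 20.78 pos [ 0.3673 -0.3087  0.2439] thx 1.8 grip 1.001 F [0.6 0.3 0.7]
[ 0.0002, -0.0000, -1.4088, 0.2934, -0.3057, -0.0061 ] rows 11.3
```

Call:
play_rows(motion=[[0, 0, -1.409, 0.2934, -0.3057, -0.006, -1], [0, 0, -1.409, 0.2934, -0.3057, -0.006, -1], [0, 0, -1.409, 0.2934, -0.3057, -0.006, -1], [0, 0, -1.409, 0.2934, -0.3057, -0.006, -1], [0, 0, -1.409, 0.2934, -0.3057, -0.006, -0.4], [0, 0, -1.409, 0.2934, -0.3057, -0.006, -0.4], [0, 0, -1.409, 0.2934, -0.3057, -0.006, -0.4], [0, 0, -1.409, 0.2934, -0.3057, -0.006, -0.4], [0, 0, -1.409, 0.2934, -0.3057, -0.006, -0.4], [0, 0, -1.409, 0.2934, -0.3057, -0.006, -0.4], [0, 0, -1.409, 0.2934, -0.3057, -0.006, -0.4], [0, 0, -1.409, 0.2934, -0.3057, -0.006, -0.4], [0, 0, -1.409, 0.2934, -0.3057, -0.006, -0.4], [0, 0, -1.409, 0.2934, -0.3057, -0.006, -0.4], [0, 0, -1.409, 0.2934, -0.3057, -0.006, -0.4], [0, 0, -1.409, 0.2934, -0.3057, -0.006, -0.4]])

```text
t: 22.12
position: [0.6506, 0.0053, 0.2499]
orientation: [0.752, 0.659, -0.0, 0.0]
contact_force: [0.4, -0.0, -0.4]
grip_width: 0.702
finger_force: 0.0
```

```bash
python3 - <<'E'
from m import *
from g import goals
p=get_image('wrist'); cv2.imwrite('pics/w2.png',p['pixels'])
r=cut_out(p,'sanding_block'); print([(x['score'],rect(p,x['mask'],.052)) for x in r[:1]])
goals((.651,.006,.04,82.5))
c,s=np.cos(np.radians(-8)),np.sin(np.radians(-8))
print(proj(p,[[.651+c*a-s*b,.006+s*a+c*b,.052] for a in(-.018,.018) for b in (-.09,.09)]))
E
```

```text
[(0.91, (array([0.6518, 0.0099]), array([0.037, 0.178]), np.float32(82.9)))]
t 22.32 pos [0.6508 0.0054 0.25  ] thx 82.4 grip 0.700 F [-0.1 -0.4  0.4]
[ 0.0002, -0.0000, -0.0009, 0.0006, 0.0000, 0.2100 ] rows 5.0
[[304.285259   297.11472788]
 [302.64531867 108.66802615]
 [339.82266069 297.35778317]
 [344.44394874 108.99633509]]
```

View pics/w2.png

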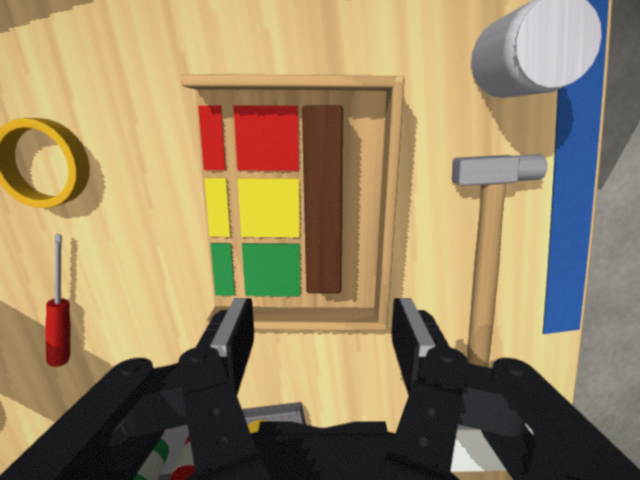

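The wrist view shows the block running from (305,107) to (340,293), with free space on both sides. It fits the estimate. I descend.

Call:
play_rows(motion=[[0, 0, 0, 0.001, 0.001, 0.04, -0.4], [0, 0, 0, 0.001, 0.001, 0.08, -0.4], [0, 0, 0, 0.001, 0.001, 0.12, -0.4], [0, 0, 0, 0.001, 0.001, 0.16, -0.4], [0, 0, 0, 0.001, 0.001, 0.19, -0.4], [0, 0, 0, 0.001, 0.001, 0.205, -0.4], [0, 0, 0, 0.001, 0.001, 0.213, -0.4], [0, 0, 0, 0.001, 0.001, 0.213, -0.4], [0, 0, 0, 0.001, 0.001, 0.213, 1], [0, 0, 0, 0.001, 0.001, 0.213, 1], [0, 0, 0, 0.001, 0.001, 0.213, 1], [0, 0, 0, 0.001, 0.001, 0.213, 1], [0, 0, 0, 0.001, 0.001, 0.213, 1], [0, 0, 0, 0.001, 0.001, 0.213, 1], [0, 0, 0, 0.001, 0.001, 0.213, 1]])

```text
t: 23.57
position: [0.6537, 0.0068, 0.0389]
orientation: [0.752, 0.659, 0.001, 0.001]
contact_force: [0.3, 0.0, 6.6]
grip_width: 0.41
finger_force: 61.4
```

```bash
python3 -c "
from g import *
goals((.651,.006,.17,82.5),(.451,.317,.17,6.3),(.451,.317,.081,6.3))"
```

```text
t 23.57 pos [0.6537 0.0068 0.0389] thx 82.5 grip 0.410 F [0.3 0.  6.6]
[ 0.0039, -0.0003, 0.0002, -0.0011, -0.0021, -0.1311 ] rows 3.1
[ 0.0031, -0.0028, 1.3302, 0.2812, -0.2409, -0.1320 ] rows 10.6
[ 0.0031, -0.0028, 1.3302, 0.2812, -0.2412, -0.0430 ] rows 2.1
```

Call:
play_rows(motion=[[0, 0, 0, 0, 0, -0.01, 1], [0, 0, 0, 0, 0, -0.03, 1], [0, 0, 0, 0, 0, -0.06, 1], [0, 0, 0, 0, 0, -0.1, 1], [0, 0, 0, 0, 0, -0.132, 1], [0, 0, 0.12, 0.02, -0.017, -0.132, 1], [0, 0, 0.24, 0.045, -0.039, -0.132, 1], [0, 0, 0.36, 0.07, -0.06, -0.132, 1], [0, 0, 0.48, 0.095, -0.081, -0.132, 1], [0, 0, 0.6, 0.12, -0.103, -0.132, 1], [0, 0, 0.72, 0.145, -0.124, -0.132, 1], [0, 0, 0.84, 0.17, -0.146, -0.132, 1], [0, 0, 0.96, 0.2, -0.171, -0.132, 1], [0, 0, 1.08, 0.23, -0.197, -0.132, 1], [0, 0, 1.2, 0.258, -0.221, -0.132, 1], [0, 0, 1.33, 0.281, -0.241, -0.132, 1], [0, 0, 1.33, 0.281, -0.241, -0.132, 1], [0, 0, 1.33, 0.281, -0.241, -0.132, 1], [0, 0, 1.33, 0.281, -0.241, -0.132, 1]])

```text
t: 25.15
position: [0.4496, 0.3167, 0.1691]
orientation: [0.998, 0.056, 0.0, 0.0]
contact_force: [-0.4, 1.2, -1.7]
grip_width: 0.405
finger_force: 60.5
```

```bash
python3 -c "
from m import *
from g import goals
goals((.451,.317,.08,6.3))
r=cut_out(pt,'sanding_block')
print([(x['score'],rect(pt,x['mask'],.17-.039+.052)) for x in r[:1]])
r=cut_out(ps,'sanding_block')
print([(x['score'],rect(ps,x['mask'],.17-.039+.052)) for x in r[:1]])
p=get_image('wrist');cv2.imwrite('pics/w3.png',p['pixels'])
"
```

```text
t 25.25 pos [0.4504 0.316  0.169 ] thx 6.3 grip 0.408 F [-0.  -0.4 -1.1]
[ 0.0004, -0.0003, 0.0002, 0.0007, -0.0010, 0.0890 ] rows 2.1
[(0.93, (array([0.4001, 0.3021]), array([0.048, 0.075]), np.float32(8.5)))]
[(0.72, (array([0.4966, 0.3271]), array([0.048, 0.121]), np.float32(7.1)))]
```

View pics/w3.png

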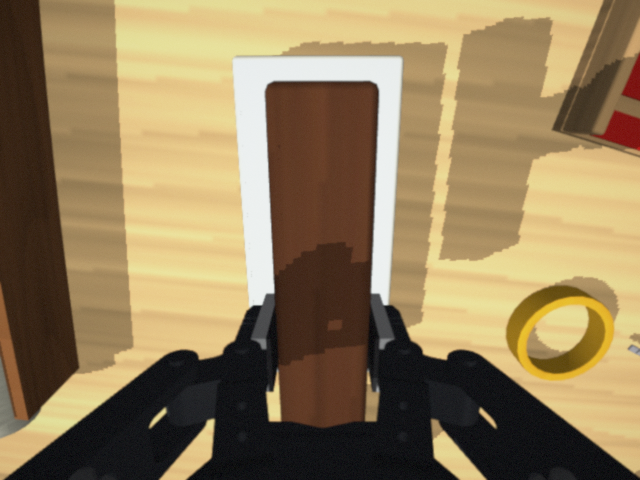

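The block hangs level in the jaws, its far end at (322,82), lying along the foam. I check where it sits in the grip.

```bash
python3 -c "
from g import *
p=get_image('wrist')
e=back(p,[322,81],.182);s=read_state()
print(e,e-s['position']); print('foam far edge',back(p,[318,57],.05))
"
```

```text
[0.5416216  0.32644562 0.182     ] [0.09113547 0.01051188 0.0132036 ]
foam far edge [0.56834786 0.33189765 0.05      ]
```

Call:
play_rows(motion=[[0, 0, 0, -0.001, -0.001, 0.03, 1], [0, 0, 0, -0.001, -0.001, 0.055, 1], [0, 0, 0, -0.001, -0.001, 0.075, 1], [0, 0, 0, -0.001, -0.001, 0.083, 1], [0, 0, 0, -0.001, -0.001, 0.087, 1], [0, 0, 0, -0.001, -0.001, 0.089, 1], [0, 0, 0, -0.001, -0.001, 0.0905, 1], [0, 0, 0, -0.001, -0.001, 0.0905, 1], [0, 0, 0, -0.001, -0.001, 0.0905, 1]])

```text
t: 26.2
position: [0.4495, 0.3182, 0.0794]
orientation: [0.998, 0.055, 0.001, -0.001]
contact_force: [0.0, -0.6, -1.3]
grip_width: 0.411
finger_force: 60.5
```

Call:
play_rows(motion=[[0, 0, 0, 0, 0, 0.001, 1], [0, 0, 0, 0, 0, 0.002, 1], [0, 0, 0, 0, 0, 0.002, 1]])

```text
t: 26.45
position: [0.4495, 0.3182, 0.0788]
orientation: [0.998, 0.055, 0.001, -0.001]
contact_force: [-2.0, -1.0, 11.2]
grip_width: 0.406
finger_force: 62.1
```

Call:
play_rows(motion=[[0, 0, 0, 0, 0, -0.001, 0], [0, 0, 0, 0, 0, -0.001, -0.5], [0, 0, 0, 0, 0, -0.001, -0.5], [0, 0, 0, 0, 0, -0.001, -0.5], [0, 0, 0, 0, 0, -0.001, -0.5], [0, 0, 0, 0, 0, -0.03, -1], [0, 0, 0, 0, 0, -0.07, -1], [0, 0, 0, 0, 0, -0.11, -1], [0, 0, 0, 0, 0, -0.15, -1], [0, 0, 0, 0, 0, -0.17, -1], [0, 0, 0, 0, 0, -0.17, -1], [0, 0, 0, 0, 0, -0.17, -1], [0, 0, 0, 0, 0, -0.17, -1]])

```text
t: 27.53
position: [0.4479, 0.3173, 0.2452]
orientation: [0.998, 0.055, -0.001, 0.0]
contact_force: [-0.4, -0.6, -1.0]
grip_width: 1.0
finger_force: 0.0
```

```bash
python3 - <<'E'
from m import *
from g import goals
p=get_image('wrist')
for q in (p,pt,ps):
  r=cut_out(q,'sanding_block'); print([(x['score'],rect(q,x['mask'],.092)) for x in r[:1]])
  r=cut_out(q,'foam')
h=hsv(pt)
for n,c in [('red',(.4485,-.306,.135)),('yellow',(.5295,-.3025,.135)),('green',(.368,-.307,.135))]:
    m=box(pt,c,16)&(h[...,1]<60)&(h[...,2]>125); m=m.astype(np.uint8)
    cc=max(cv2.findContours(m,0,1)[0],key=cv2.contourArea); mo=cv2.moments(cc)
    print(n,cv2.boundingRect(cc),np.round(back(pt,[mo['m10']/mo['m00'],mo['m01']/mo['m00']],.135),4))
goals((.368,-.307,.22,1.8))
cv2.imwrite('pics/c2.png',np.hstack([cv2.resize(pt['pixels'][220:380,80:180],None,fx=3,fy=3),cv2.resize(pt['pixels'][220:380,430:510],None,fx=3,fy=3)]))
E
```

```text
[(0.73, (array([0.452 , 0.3187]), array([0.036, 0.178]), np.float32(6.6)))]
[(0.64, (array([0.4524, 0.3105]), array([0.05 , 0.181]), np.float32(7.0)))]
[(0.94, (array([0.4581, 0.3255]), array([0.048, 0.193]), np.float32(6.5)))]Traceback (most recent call last):
  File "<stdin>", line 10, in <module>
ValueError: max() iterable argument is empty
```

```bash
cat > cap.py <<'E'
from m import *
h=hsv(pt)
for n,c in [('red',(.4485,-.306,.135)),('yellow',(.5295,-.3025,.135)),('green',(.368,-.307,.135))]:
    m=box(pt,c,16)&(h[...,1]<70)&(h[...,2]>90); m=cv2.morphologyEx(m.astype(np.uint8),cv2.MORPH_OPEN,np.ones((5,5)))
    print(n,proj(pt,c)[0])
    k=cv2.findContours(m,0,1)[0]
    if k:
        cc=max(k,key=cv2.contourArea); mo=cv2.moments(cc)
        print(cv2.boundingRect(cc),np.round(back(pt,[mo['m10']/mo['m00'],mo['m01']/mo['m00']],.135),4))
cv2.imwrite('pics/c2.png',np.hstack([cv2.resize(pt['pixels'][220:380,80:180],None,fx=3,fy=3),cv2.resize(pt['pixels'][220:380,430:510],None,fx=3,fy=3)]))
E
python3 cap.py; python3 -c "
from g import *
goals((.368,-.307,.22,1.8))"
```

```text
red [487.14796587 297.823599  ]
(479, 289, 17, 18) [ 0.4489 -0.3057  0.135 ]
yellow [483.33590227 249.53539748]
(475, 242, 17, 17) [ 0.5291 -0.3016  0.135 ]
green [489.21763567 346.47426336]
(482, 337, 17, 18) [ 0.3693 -0.3082  0.135 ]
t 28.08 pos [0.4487 0.3177 0.2461] thx 6.3 grip 1.000 F [-0.4  0.1  0.4]
[ 0.0002, 0.0003, 0.0787, -0.1489, 0.6121, 0.0262 ] rows 15.1
```

View pics/c2.png

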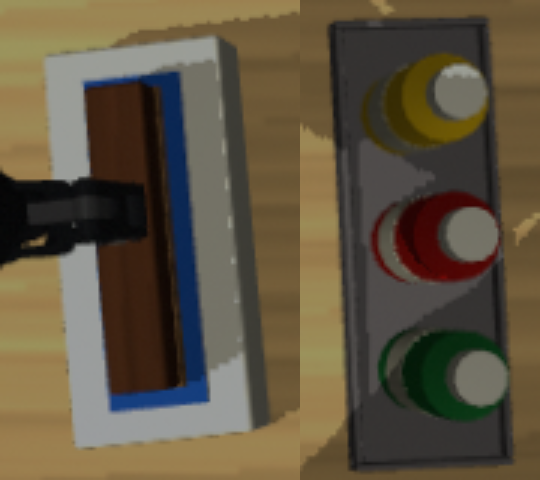

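Block is centred on the mat, and all three bottles stand in the tray. Yellow goes back first.

```bash
python3 -c "
from g import *
goals((.5293,-.302,.22,1.8))"
```

```text
t 28.08 pos [0.4487 0.3177 0.2461] thx 6.3 grip 1.000 F [-0.4  0.1  0.4]
[ 0.0002, 0.0003, 0.0787, 0.0120, 0.6248, 0.0262 ] rows 15.0
```

Call:
play_rows(motion=[[0, 0, 0.0787, 0.012, 0.6248, 0, -1], [0, 0, 0.0787, 0.012, 0.6248, 0, -1], [0, 0, 0.0787, 0.012, 0.6248, 0, -1], [0, 0, 0.0787, 0.012, 0.6248, 0, -1], [0, 0, 0.0787, 0.012, 0.6248, 0, -1], [0, 0, 0.0787, 0.012, 0.6248, 0, -1], [0, 0, 0.0787, 0.012, 0.6248, 0, -1], [0, 0, 0.0787, 0.012, 0.6248, 0, -1], [0, 0, 0.0787, 0.012, 0.6248, 0, -1], [0, 0, 0.0787, 0.012, 0.6248, 0, -1], [0, 0, 0.0787, 0.012, 0.6248, 0, -1], [0, 0, 0.0787, 0.012, 0.6248, 0, -1], [0, 0, 0.0787, 0.012, 0.6248, 0, -1], [0, 0, 0.0787, 0.012, 0.6248, 0, -1], [0, 0, 0.0787, 0.012, 0.6248, 0, -1], [0, 0, 0.0787, 0.012, 0.6248, 0.026, -1], [0, 0, 0.0787, 0.012, 0.6248, 0.026, -1], [0, 0, 0.0787, 0.012, 0.6248, 0.026, -1], [0, 0, 0.0787, 0.012, 0.6248, 0.026, -1]])

```text
t: 29.67
position: [0.5291, -0.3012, 0.2206]
orientation: [1.0, 0.016, -0.0, -0.0]
contact_force: [-0.2, 0.3, -0.2]
grip_width: 1.003
finger_force: 0.0
```

```bash
python3 -c "
from g import *
goals((.5293,-.302,.092,1.8))"
```

```text
t 29.67 pos [ 0.5291 -0.3012  0.2206] thx 1.8 grip 1.003 F [-0.2  0.3 -0.2]
[ -0.0008, 0.0005, 0.0004, 0.0002, 0.0009, 0.1286 ] rows 3.1
```

Call:
play_rows(motion=[[0, 0, 0, 0, 0.001, 0.03, -1], [0, 0, 0, 0, 0.001, 0.06, -1], [0, 0, 0, 0, 0.001, 0.09, -1], [0, 0, 0, 0, 0.001, 0.115, -1], [0, 0, 0, 0, 0.001, 0.127, -1], [0, 0, 0, 0, 0.001, 0.127, -1], [0, 0, 0, 0, 0.001, 0.127, 1], [0, 0, 0, 0, 0.001, 0.127, 1], [0, 0, 0, 0, 0.001, 0.127, 1], [0, 0, 0, 0, 0.001, 0.127, 1], [0, 0, 0, 0, 0.001, 0.127, 1], [0, 0, 0, 0, 0.001, 0.127, 1], [0, 0, 0, 0, 0.001, 0.127, 1]])

```text
t: 30.75
position: [0.5308, -0.3032, 0.0961]
orientation: [1.0, 0.016, 0.002, 0.001]
contact_force: [0.7, 1.7, 4.8]
grip_width: 0.578
finger_force: 61.5
```

```bash
python3 -c "
from g import *
goals((.595,.0055,.25,82))"
```

```text
t 30.75 pos [ 0.5308 -0.3032  0.0961] thx 1.8 grip 0.578 F [0.7 1.7 4.8]
[ 0.0043, -0.0021, -1.3998, 0.0744, -0.3063, -0.1542 ] rows 11.2
```

Call:
play_rows(motion=[[0, 0, 0, 0, 0, -0.02, 1], [0, 0, 0, 0, 0, -0.05, 1], [0, 0, 0, 0, 0, -0.09, 1], [0, 0, 0, 0, 0, -0.13, 1], [0, 0, 0, 0, 0, -0.155, 1], [0, 0, -0.11, 0.006, -0.024, -0.155, 1], [0, 0, -0.22, 0.012, -0.048, -0.155, 1], [0, 0, -0.34, 0.018, -0.073, -0.155, 1], [0, 0, -0.46, 0.024, -0.099, -0.155, 1], [0, 0, -0.58, 0.03, -0.125, -0.155, 1], [0, 0, -0.7, 0.037, -0.151, -0.155, 1], [0, 0, -0.82, 0.043, -0.178, -0.155, 1], [0, 0, -0.94, 0.049, -0.205, -0.155, 1], [0, 0, -1.06, 0.056, -0.232, -0.155, 1], [0, 0, -1.18, 0.062, -0.258, -0.155, 1], [0, 0, -1.3, 0.069, -0.283, -0.155, 1], [0, 0, -1.4, 0.0744, -0.3063, -0.155, 1], [0, 0, -1.4, 0.0744, -0.3063, -0.155, 1], [0, 0, -1.4, 0.0744, -0.3063, -0.155, 1], [0, 0, -1.4, 0.0744, -0.3063, -0.155, 1]])

```text
t: 32.42
position: [0.594, 0.0053, 0.2491]
orientation: [0.755, 0.656, 0.0, 0.001]
contact_force: [-0.2, -0.9, -2.0]
grip_width: 0.581
finger_force: 63.0
```

```bash
python3 -c "
from g import *
goals((.595,.0055,.1065,82))"
```

```text
t 32.42 pos [0.594  0.0053 0.2491] thx 82.0 grip 0.581 F [-0.2 -0.9 -2. ]
[ 0.0010, 0.0006, -0.0002, 0.0004, 0.0009, 0.1426 ] rows 3.4
```

Call:
play_rows(motion=[[0, 0, 0, 0, 0.001, 0.03, 1], [0, 0, 0, 0, 0.001, 0.06, 1], [0, 0, 0, 0, 0.001, 0.09, 1], [0, 0, 0, 0, 0.001, 0.115, 1], [0, 0, 0, 0, 0.001, 0.132, 1], [0, 0, 0, 0, 0.001, 0.138, 1], [0, 0, 0, 0, 0.001, 0.141, 1], [0, 0, 0, 0, 0.001, 0.143, 1], [0, 0, 0, 0, 0.001, 0.144, 1], [0, 0, 0, 0, 0.001, 0.144, 1], [0, 0, 0, 0, 0.001, 0.144, 1]])

```text
t: 33.33
position: [0.5964, 0.005, 0.1061]
orientation: [0.755, 0.656, 0.001, 0.001]
contact_force: [-1.2, -0.6, 1.9]
grip_width: 0.581
finger_force: 63.5
```

Call:
play_rows(motion=[[0, 0, 0, 0, 0, 0.0005, 1], [0, 0, 0, 0, 0, 0.0005, 0], [0, 0, 0, 0, 0, 0, -1], [0, 0, 0, 0, 0, 0, -1], [0, 0, 0, 0, 0, 0, -1], [0, 0, 0, 0, 0, 0, -1], [0, 0, 0, 0, 0, -0.03, -1], [0, 0, 0, 0, 0, -0.07, -1], [0, 0, 0, 0, 0, -0.11, -1], [0, 0, 0, 0, 0, -0.145, -1], [0, 0, 0, 0, 0, -0.145, -1], [0, 0, 0, 0, 0, -0.145, -1], [0, 0, 0, 0, 0, -0.145, -1]])

```text
t: 34.42
position: [0.5946, 0.0054, 0.2489]
orientation: [0.755, 0.656, -0.0, -0.0]
contact_force: [-0.5, -0.4, -0.2]
grip_width: 1.004
finger_force: 0.0
```

```bash
python3 -c "
from g import *
goals((.4487,-.306,.22,1.8))"
```

```text
t 34.42 pos [0.5946 0.0054 0.2489] thx 82.0 grip 1.004 F [-0.5 -0.4 -0.2]
[ -0.0004, 0.0004, 1.4000, -0.3287, -0.1012, 0.0290 ] rows 11.2
```

Call:
play_rows(motion=[[0, 0, 1.4, -0.3287, -0.1012, 0, -1], [0, 0, 1.4, -0.3287, -0.1012, 0, -1], [0, 0, 1.4, -0.3287, -0.1012, 0, -1], [0, 0, 1.4, -0.3287, -0.1012, 0, -1], [0, 0, 1.4, -0.3287, -0.1012, 0, -1], [0, 0, 1.4, -0.3287, -0.1012, 0, -1], [0, 0, 1.4, -0.3287, -0.1012, 0, -1], [0, 0, 1.4, -0.3287, -0.1012, 0, -1], [0, 0, 1.4, -0.3287, -0.1012, 0, -1], [0, 0, 1.4, -0.3287, -0.1012, 0, -1], [0, 0, 1.4, -0.3287, -0.1012, 0, -1], [0, 0, 1.4, -0.3287, -0.1012, 0, -1], [0, 0, 1.4, -0.3287, -0.1012, 0.029, -1], [0, 0, 1.4, -0.3287, -0.1012, 0.029, -1], [0, 0, 1.4, -0.3287, -0.1012, 0.029, -1], [0, 0, 1.4, -0.3287, -0.1012, 0.029, -1]])

```text
t: 35.75
position: [0.449, -0.3055, 0.2199]
orientation: [1.0, 0.017, -0.001, -0.001]
contact_force: [0.4, -0.1, 0.2]
grip_width: 1.002
finger_force: 0.0
```

```bash
python3 -c "
from g import *
goals((.4487,-.306,.092,1.8))"
```

```text
t 35.75 pos [ 0.449  -0.3055  0.2199] thx 1.9 grip 1.002 F [ 0.4 -0.1  0.2]
[ -0.0013, 0.0015, 0.0017, -0.0001, 0.0006, 0.1279 ] rows 3.1
```

Call:
play_rows(motion=[[0, 0, 0, 0, 0.001, 0.03, -1], [0, 0, 0, 0, 0.001, 0.06, -1], [0, 0, 0, 0, 0.001, 0.09, -1], [0, 0, 0, 0, 0.001, 0.115, -1], [0, 0, 0, 0, 0.001, 0.127, -1], [0, 0, 0, 0, 0.001, 0.127, -1], [0, 0, 0, 0, 0.001, 0.127, 1], [0, 0, 0, 0, 0.001, 0.127, 1], [0, 0, 0, 0, 0.001, 0.127, 1], [0, 0, 0, 0, 0.001, 0.127, 1], [0, 0, 0, 0, 0.001, 0.127, 1], [0, 0, 0, 0, 0.001, 0.127, 1], [0, 0, 0, 0, 0.001, 0.127, 1]])

```text
t: 36.83
position: [0.4505, -0.3077, 0.0955]
orientation: [1.0, 0.016, 0.002, 0.001]
contact_force: [0.4, 0.4, 5.5]
grip_width: 0.583
finger_force: 61.7
```

```bash
python3 -c "
from g import *
goals((.605,.0748,.255,82))"
```

```text
t 36.83 pos [ 0.4505 -0.3077  0.0955] thx 1.8 grip 0.583 F [0.4 0.4 5.5]
[ 0.0043, -0.0011, -1.3997, 0.1670, -0.3771, -0.1598 ] rows 11.2
```

Call:
play_rows(motion=[[0, 0, 0, 0, 0, -0.02, 1], [0, 0, 0, 0, 0, -0.05, 1], [0, 0, 0, 0, 0, -0.09, 1], [0, 0, 0, 0, 0, -0.13, 1], [0, 0, 0, 0, 0, -0.16, 1], [0, 0, -0.11, 0.013, -0.03, -0.16, 1], [0, 0, -0.22, 0.026, -0.06, -0.16, 1], [0, 0, -0.34, 0.04, -0.092, -0.16, 1], [0, 0, -0.46, 0.055, -0.124, -0.16, 1], [0, 0, -0.58, 0.069, -0.156, -0.16, 1], [0, 0, -0.7, 0.083, -0.188, -0.16, 1], [0, 0, -0.82, 0.098, -0.221, -0.16, 1], [0, 0, -0.94, 0.112, -0.253, -0.16, 1], [0, 0, -1.06, 0.126, -0.285, -0.16, 1], [0, 0, -1.18, 0.141, -0.318, -0.16, 1], [0, 0, -1.3, 0.155, -0.35, -0.16, 1], [0, 0, -1.4, 0.167, -0.377, -0.16, 1], [0, 0, -1.4, 0.167, -0.377, -0.16, 1], [0, 0, -1.4, 0.167, -0.377, -0.16, 1], [0, 0, -1.4, 0.167, -0.377, -0.16, 1]])

```text
t: 38.5
position: [0.6039, 0.0748, 0.2537]
orientation: [0.755, 0.656, -0.0, 0.0]
contact_force: [0.4, -0.6, -1.8]
grip_width: 0.583
finger_force: 63.1
```

```bash
python3 -c "
from g import *
goals((.605,.0748,.106,82))"
```

```text
t 38.50 pos [0.6039 0.0748 0.2537] thx 82.0 grip 0.583 F [ 0.4 -0.6 -1.8]
[ 0.0001, 0.0008, 0.0001, 0.0002, 0.0011, 0.1477 ] rows 3.5
```

Call:
play_rows(motion=[[0, 0, 0, 0, 0, 0.03, 1], [0, 0, 0, 0, 0, 0.06, 1], [0, 0, 0, 0, 0, 0.09, 1], [0, 0, 0, 0, 0, 0.115, 1], [0, 0, 0, 0, 0, 0.135, 1], [0, 0, 0, 0, 0, 0.143, 1], [0, 0, 0, 0, 0, 0.146, 1], [0, 0, 0, 0, 0, 0.148, 1], [0, 0, 0, 0, 0, 0.149, 1], [0, 0, 0, 0, 0, 0.149, 1], [0, 0, 0, 0, 0, 0.149, 1]])

```text
t: 39.42
position: [0.6054, 0.075, 0.1058]
orientation: [0.755, 0.656, 0.001, 0.001]
contact_force: [0.4, 0.7, -1.5]
grip_width: 0.584
finger_force: 63.2
```

Call:
play_rows(motion=[[0, 0, 0, 0, 0, 0.001, 1], [0, 0, 0, 0, 0, 0.002, 1], [0, 0, 0, 0, 0, 0.002, 1]])

```text
t: 39.67
position: [0.6054, 0.0753, 0.1055]
orientation: [0.755, 0.656, 0.001, 0.001]
contact_force: [-3.3, -0.0, 12.3]
grip_width: 0.584
finger_force: 64.6
```

Call:
play_rows(motion=[[0, 0, 0, 0, 0, -0.001, 1], [0, 0, 0, 0, 0, -0.001, 0], [0, 0, 0, 0, 0, -0.001, -1], [0, 0, 0, 0, 0, -0.001, -1], [0, 0, 0, 0, 0, -0.001, -1], [0, 0, 0, 0, 0, -0.001, -1], [0, 0, 0, 0, 0, -0.03, -1], [0, 0, 0, 0, 0, -0.07, -1], [0, 0, 0, 0, 0, -0.11, -1], [0, 0, 0, 0, 0, -0.145, -1], [0, 0, 0, 0, 0, -0.145, -1], [0, 0, 0, 0, 0, -0.145, -1], [0, 0, 0, 0, 0, -0.145, -1]])

```text
t: 40.75
position: [0.6038, 0.075, 0.2468]
orientation: [0.755, 0.656, -0.0, -0.0]
contact_force: [0.3, -0.2, -0.3]
grip_width: 1.0
finger_force: 0.0
```

```bash
python3 -c "
from g import *
goals((.3687,-.3075,.22,1.8))"
```

```text
t 40.75 pos [0.6038 0.075  0.2468] thx 82.0 grip 1.000 F [ 0.3 -0.2 -0.3]
[ -0.0006, 0.0007, 1.3999, -0.4114, -0.1796, 0.0270 ] rows 11.2
```

Call:
play_rows(motion=[[0, 0, 1.4, -0.4114, -0.1796, 0, -1], [0, 0, 1.4, -0.4114, -0.1796, 0, -1], [0, 0, 1.4, -0.4114, -0.1796, 0, -1], [0, 0, 1.4, -0.4114, -0.1796, 0, -1], [0, 0, 1.4, -0.4114, -0.1796, 0, -1], [0, 0, 1.4, -0.4114, -0.1796, 0, -1], [0, 0, 1.4, -0.4114, -0.1796, 0, -1], [0, 0, 1.4, -0.4114, -0.1796, 0, -1], [0, 0, 1.4, -0.4114, -0.1796, 0, -1], [0, 0, 1.4, -0.4114, -0.1796, 0, -1], [0, 0, 1.4, -0.4114, -0.1796, 0, -1], [0, 0, 1.4, -0.4114, -0.1796, 0, -1], [0, 0, 1.4, -0.4114, -0.1796, 0, -1], [0, 0, 1.4, -0.4114, -0.1796, 0.027, -1], [0, 0, 1.4, -0.4114, -0.1796, 0.027, -1], [0, 0, 1.4, -0.4114, -0.1796, 0.027, -1], [0, 0, 1.4, -0.4114, -0.1796, 0.027, -1]])

```text
t: 42.17
position: [0.3693, -0.3064, 0.2199]
orientation: [1.0, 0.017, -0.001, -0.001]
contact_force: [0.4, -0.6, -0.2]
grip_width: 0.997
finger_force: 0.0
```

```bash
python3 -c "
from g import *
goals((.3687,-.3075,.092,1.8))"
```

```text
t 42.17 pos [ 0.3693 -0.3064  0.2199] thx 1.9 grip 0.997 F [ 0.4 -0.6 -0.2]
[ -0.0017, 0.0013, 0.0018, -0.0005, 0.0013, 0.1279 ] rows 3.1
```

Call:
play_rows(motion=[[0, 0, 0, 0, 0.001, 0.03, -1], [0, 0, 0, 0, 0.001, 0.06, -1], [0, 0, 0, 0, 0.001, 0.09, -1], [0, 0, 0, 0, 0.001, 0.115, -1], [0, 0, 0, 0, 0.001, 0.127, -1], [0, 0, 0, 0, 0.001, 0.127, -1], [0, 0, 0, 0, 0.001, 0.127, 1], [0, 0, 0, 0, 0.001, 0.127, 1], [0, 0, 0, 0, 0.001, 0.127, 1], [0, 0, 0, 0, 0.001, 0.127, 1], [0, 0, 0, 0, 0.001, 0.127, 1], [0, 0, 0, 0, 0.001, 0.127, 1], [0, 0, 0, 0, 0.001, 0.127, 1]])

```text
t: 43.25
position: [0.3704, -0.3091, 0.0953]
orientation: [1.0, 0.016, 0.001, 0.001]
contact_force: [-0.2, 1.8, 6.8]
grip_width: 0.583
finger_force: 61.7
```

```bash
python3 -c "
from g import *
goals((.5853,-.0635,.255,82))"
```

```text
t 43.25 pos [ 0.3704 -0.3091  0.0953] thx 1.8 grip 0.583 F [-0.2  1.8  6.8]
[ 0.0039, -0.0008, -1.3998, 0.2229, -0.2384, -0.1596 ] rows 11.2
```

Call:
play_rows(motion=[[0, 0, 0, 0, 0, -0.02, 1], [0, 0, 0, 0, 0, -0.05, 1], [0, 0, 0, 0, 0, -0.09, 1], [0, 0, 0, 0, 0, -0.13, 1], [0, 0, 0, 0, 0, -0.16, 1], [0, 0, -0.11, 0.018, -0.019, -0.16, 1], [0, 0, -0.22, 0.035, -0.037, -0.16, 1], [0, 0, -0.34, 0.054, -0.058, -0.16, 1], [0, 0, -0.46, 0.073, -0.078, -0.16, 1], [0, 0, -0.58, 0.092, -0.099, -0.16, 1], [0, 0, -0.7, 0.111, -0.119, -0.16, 1], [0, 0, -0.82, 0.131, -0.14, -0.16, 1], [0, 0, -0.94, 0.15, -0.16, -0.16, 1], [0, 0, -1.06, 0.169, -0.181, -0.16, 1], [0, 0, -1.18, 0.188, -0.201, -0.16, 1], [0, 0, -1.3, 0.207, -0.221, -0.16, 1], [0, 0, -1.4, 0.223, -0.2384, -0.16, 1], [0, 0, -1.4, 0.223, -0.2384, -0.16, 1], [0, 0, -1.4, 0.223, -0.2384, -0.16, 1], [0, 0, -1.4, 0.223, -0.2384, -0.16, 1]])

```text
t: 44.92
position: [0.5841, -0.0633, 0.2535]
orientation: [0.755, 0.656, -0.0, 0.0]
contact_force: [0.5, -0.6, -2.7]
grip_width: 0.583
finger_force: 63.6
```

```bash
python3 -c "
from g import *
goals((.5853,-.0635,.1053,82))"
```

```text
t 44.92 pos [ 0.5841 -0.0633  0.2535] thx 82.0 grip 0.583 F [ 0.5 -0.6 -2.7]
[ -0.0005, 0.0007, -0.0003, 0.0001, 0.0013, 0.1482 ] rows 3.6
```

Call:
play_rows(motion=[[0, 0, 0, 0, 0, 0.03, 1], [0, 0, 0, 0, 0, 0.06, 1], [0, 0, 0, 0, 0, 0.09, 1], [0, 0, 0, 0, 0, 0.115, 1], [0, 0, 0, 0, 0, 0.135, 1], [0, 0, 0, 0, 0, 0.143, 1], [0, 0, 0, 0, 0, 0.146, 1], [0, 0, 0, 0, 0, 0.148, 1], [0, 0, 0, 0, 0, 0.149, 1], [0, 0, 0, 0, 0, 0.15, 1], [0, 0, 0, 0, 0, 0.15, 1]])

```text
t: 45.83
position: [0.5856, -0.0636, 0.1053]
orientation: [0.755, 0.656, 0.001, 0.001]
contact_force: [-1.9, 0.3, 2.3]
grip_width: 0.585
finger_force: 64.1
```

Call:
play_rows(motion=[[0, 0, 0, 0, 0, 0.0005, 1], [0, 0, 0, 0, 0, 0.0005, 0], [0, 0, 0, 0, 0, 0, -1], [0, 0, 0, 0, 0, 0, -1], [0, 0, 0, 0, 0, 0, -1], [0, 0, 0, 0, 0, 0, -1], [0, 0, 0, 0, 0, -0.03, -1], [0, 0, 0, 0, 0, -0.07, -1], [0, 0, 0, 0, 0, -0.11, -1], [0, 0, 0, 0, 0, -0.145, -1], [0, 0, 0, -0.04, 0, -0.145, -1], [0, 0, 0, -0.08, 0, -0.145, -1], [0, 0, 0, -0.12, 0, -0.145, -1], [0, 0, 0, -0.16, 0, -0.145, -1], [0, 0, 0, -0.2, 0, -0.145, -1], [0, 0, 0, -0.2, 0, -0.145, -1], [0, 0, 0, -0.2, 0, -0.145, -1]])

```text
t: 47.25
position: [0.5564, -0.2636, 0.2478]
orientation: [0.756, 0.655, -0.0, -0.0]
contact_force: [-0.4, 1.2, -0.4]
grip_width: 1.001
finger_force: 0.0
```

```bash
python3 - <<'E'
from m import *
from g import goals
h=hsv(pt)
for n,c in [('red',(.605,.0745,.145)),('yellow',(.595,.005,.145)),('green',(.5852,-.064,.145))]:
    m=box(pt,c,16)&(h[...,1]<70)&(h[...,2]>100); m=cv2.morphologyEx(m.astype(np.uint8),cv2.MORPH_OPEN,np.ones((5,5)))
    k=cv2.findContours(m,0,1)[0]
    if k:
        cc=max(k,key=cv2.contourArea); mo=cv2.moments(cc); print(n,cv2.boundingRect(cc),np.round(back(pt,[mo['m10']/mo['m00'],mo['m01']/mo['m00']],.145),4))
x=cut_out(ps,'sanding_block')[0]; print(x['score'],rect(ps,x['mask'],.092)); goals()
cv2.imwrite('pics/end.png',np.hstack([pt['pixels'][140:380,80:400],cv2.resize(ps['pixels'][180:420,230:550],None,fx=1,fy=1)]))
E
```

```text
red (251, 198, 18, 18) [0.6013 0.0719 0.145 ]
yellow (294, 203, 18, 19) [0.5923 0.0013 0.145 ]
green (334, 209, 19, 19) [ 0.582  -0.0657  0.145 ]
0.86 (array([0.4584, 0.3245]), array([0.048, 0.193]), np.float32(6.4))
t 47.40 pos [ 0.5569 -0.2602  0.248 ] thx 82.0 grip 1.002 F [ 0.1 -0.4 -0.7]
```

View pics/end.png

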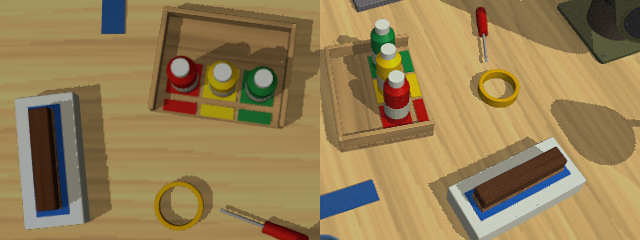

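The pictures show each bottle upright on its own colour, about 4 mm off centre, and the block lying on the mat. Handing in.

```bash
python3 -c "
from cell import *
print(sign_off())"
```

```text
the job is handed in; nothing more can be done
None
```

I handed the job in at about 47 s of the 141 s allowed; no verdict was returned. By the last camera check, each bottle stands upright on the pad of its own colour, about 4 mm off centre (12 mm allowed), and the block lies on the blue mat within about 2 mm of centre (15 mm allowed).

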